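# Stock the two-tier bathroom box and snap its lid on top

## Robot

A 6-joint arm with a two-finger parallel gripper is mounted at the origin on the work surface. World frame = base frame: x ahead of the robot, y to its left, z up, the work surface at z = 0. Lengths are in m, angles in rad, forces in N, time in s.
With the tool pointing down it reaches from about 0.275 to 0.875 m from the base axis. Payload 12.5 kg.
Tool frame: the origin (TCP) lies midway between the tips of the shut fingers; the grasp point (between the pads) lies 19 mm behind it; z points along the fingers, y is the line along which they close (so a half turn about z gives the same grasp; the last joint's range is limited). The gripper opens to 85 mm and grips with 20 to 120 N. Pads are 22 mm wide; open, the fingers measure 114 mm over their backs; the gripper's body (76 mm by 85 mm) begins 54 mm behind the grasp point. The pads swing forward as they close: fully open they stand 13 mm farther back than shut.
Start: joints at [-1.274, 0.351, 1.652, -0, 1.139, -0.085], TCP at [0.205, -0.51, 0.231] pointing down, gripper open.
Joint ranges: [-2.75, 2.75], [-0.79, 2.1], [0.01, 2.65], [-1.57, 4.71], [0.07, 3.14], [-2.87, 2.87]. Speed limits (rad/s): [2.22, 2.22, 2.79, 3.14, 3.14, 3.14].

## Interface

Orientations are given as a unit quaternion [x, y, z, w].
In Python, from cell import r gives the robot as it stands. Calls block until the motion is done:
- r.move_to(position, orientation): joint-space move of the TCP to a pose.
- r.move_linear(position, rot=None, vel=0.15): straight line of the TCP; rot=None keeps the orientation; vel is the mean speed in m/s.
- r.set_joints(angles): joint-space move.
- r.set_gripper(opening, squeeze=None): opening from 0.0 (shut) to 1.0 (fully open); squeeze is the grip in N (None keeps the last); returns when the fingers have stopped.
- r.sleep(seconds).
- r.inverse_kinematics(position, orientation): joint angles nearest the present ones, or None.
- r.get_obs(): the state.
- r.get_image(name): name is "scene" or "side" or "wrist"; returns a dict with "pixels" (384x512x3 uint8, red, green, blue), "fx", "fy", "cx", "cy" (pixels), "camera_from_world" (4x4, takes a point from world to camera coordinates); the wrist camera has in their place "mount" (4x4, takes a point from camera to tool coordinates, whose origin is the TCP and whose axes are the flange's). Camera axes: x right, y down, z forward; pixel columns grow to the right and rows downward; lengths in m; the calibration is good to about 2 mm. A picture is of the moment at which its call begins: read the wrist's pose just before it. There is no depth.
A pose or a line that the arm cannot do raises r.PlanningError and nothing moves.
- r.hand_in(): hands the job in; it is judged then, once.
The state is a dict: "t": time; "q": joint angles; "qvel": joint speeds; "effort": joint torques, N m; "tool_pos": TCP position; "ee_rot": TCP orientation; "contact_force": force on the tool from outside, world axes, zero at the start; "torque": the same for the moment, N m; "opening": opening from 0.0 (shut) to 1.0 (fully open); "finger_force": force on a finger pad.
Only numpy, scipy, OpenCV 4.12 (cv2) and the standard library are available. Lean on these libraries where they do the work, as an engineer would, in place of code of your own. Each camera call takes 0.05 s, during which the arm holds its last target. There are 200 camera calls.

## Task

Put the baby creams away in the stacking storage box: squeeze the two orange snap tabs of the white lid together and lift the lid off the aqua box, lay it aside, and put every square cream tub that stands on the counter into the box. Then lower the pale second-tier tray onto the box so that its corner lugs drop into the box's sockets and it sits fully down, and close the top tier with the lid, fully down with both tabs sprung out and caught. Leave the pump bottle, the oil bottle and the big round jar where they stand.

Things in the scene. Friction and masses are not known exactly. Their poses are not given: they have to be found in the camera images.
- base: Open-topped aqua box, the lower tier, fixed on the counter. 200 mm (x) by 140 mm (y) outside, 78 mm tall, walls 5 mm; origin at the centre of its underside, z up.
- base_in (a point): Centre of the box's inner floor, 6 mm above its origin, same axes. Four tubs fit standing with their sides along the box at x = +-46, y = +-30 mm from here, placed with the fingers closing along x. The outer 20 mm of each inner corner are taken up by the sockets.
- base_rim (a point): Middle of the box's mouth, at rim height (78 mm). In each inner corner, centred at x = +-87, y = +-57 mm, is an upright socket 16 mm square and 24 mm deep, open at the rim. At the middle of each long wall (x = 0) a strike lip, 36 mm long, juts inward from y = 65 to 57 mm, its top flush with the rim, 8 mm tall: the lid's catches hold under it.
- tray: Loose pale-aqua second-tier tray, 0.34 kg, 200 mm (x) by 140 mm (y), 50 mm tall, walls and floor 5 mm; origin at the centre of the underside of its floor, z up. Starts on the counter on its lugs, origin 20 mm up. Has the same sockets and strike lips as the box, flush with its own rim. Seated on the box its origin is at base_rim with the same axes (a half turn is as good).
- tray_grip (a point): Middle of the tray's white grip bar, 35 mm above the tray's origin. The bar runs along x, 150 mm long and 12 mm thick (y), from the floor to 46 mm above the origin: pinch it across y here, fingertips no lower than 7 mm above the origin. Cotton pads, soap case and nail brush are fixed in the tray beside it, up to 33 mm high, |x| over 15 mm.
- tray_lug (a point): Tip of the tray's lug at its +x +y corner. Four such lugs at x = +-87, y = +-57 mm reach 20 mm below the tray's origin plane: 12 mm square for the upper 12 mm, 8 mm square below. The lid has the same four lugs.
- lid: White lid, 0.2 kg with its tabs, 200 mm (x) by 140 mm (y), plate 5 mm thick; origin at the centre of the plate's underside, z up. Starts latched on the box, origin at base_rim. Laid on a flat surface it stands on its lugs, origin 20 mm up. Seated on the tray its origin is 50 mm above the tray's origin, same axes (a half turn is as good).
- lid_grip (a point): Point between the lid's two orange thumb tabs, 18 mm above the lid's origin. The tabs stand apart along y, outer faces at y = +-30 mm (60 mm apart; 40 mm when fully squeezed), each 34 mm wide (x) and 6 mm thick, from 5 to 31 mm above the origin. Pinch them across y from above and keep them squeezed (40 N does) while lifting or lowering the lid.
- tab_left (a joint): Travel in m of the snap tab on the lid's +y side: 0 sprung out, 0.010 fully squeezed. Spring 2.5 N at 0, 5 N at 0.010. Its catch runs under the plate out to y = 63.5 mm, top face 10.5 mm and lowest point 19 mm below the lid's origin; fully squeezed it clears the strike lip by 3.5 mm. A ramp under it lets the lid also snap in when pressed straight down.
- tab_right (a joint): The same for the tab on the lid's -y side.
- tub1: Loose square cream tub, yellow with a yellow cap, 44 by 44 mm and 62 mm tall, 0.14 kg, may be absent (None); origin at the centre of its underside, z up, x and y along its flat sides. Starts standing on the counter.
- tub2: Loose square cream tub, coral with an off-white cap, 44 by 44 mm and 62 mm tall, 0.14 kg, may be absent (None); origin at the centre of its underside, z up, x and y along its flat sides. Starts standing on the counter.
- tub3: Loose square cream tub, dull gold with a black cap, 44 by 44 mm and 62 mm tall, 0.14 kg, may be absent (None); origin at the centre of its underside, z up, x and y along its flat sides. Starts standing on the counter.
- tub4: Loose square cream tub, green with a white cap, 44 by 44 mm and 62 mm tall, 0.14 kg, may be absent (None); origin at the centre of its underside, z up, x and y along its flat sides. Starts standing on the counter.
- mat: Thin bamboo mat fixed on the counter, 240 mm (x) by 190 mm (y), 3 mm thick, clear: room to lay the lid down. Origin at the centre of its underside.
- pump_bottle: Bystander: coral pump bottle of baby shampoo, 72 mm across and 177 mm tall; origin at the centre of its underside. Leave it standing where it is.
- oil_bottle: Bystander: amber bottle of baby oil with an orange cap, 54 mm across and 150 mm tall; origin at the centre of its underside. Leave it standing where it is.
- cream_jar: Bystander: big round yellow cream jar, 90 mm across and 80 mm tall; origin at the centre of its underside. Leave it standing where it is.

How it is judged:
On the way, in this order (a step that is already met when the one before it is completed fails the run):
1. the lid is unlatched and lifted clear of the box (z of lid in the frame of base above 0.105 m and angle between lid's own z axis and vertical below 0.6 rad), for 0.1 s.
2. every tub present is inside the box, before the tray goes on (x of tub1 in the frame of base between -0.095 and 0.095 m and y of tub1 in the frame of base between -0.065 and 0.065 m and z of tub1 in the frame of base between -0.002 and 0.072 m and x of tub2 in the frame of base between -0.095 and 0.095 m and y of tub2 in the frame of base between -0.065 and 0.065 m and z of tub2 in the frame of base between -0.002 and 0.072 m and x of tub3 in the frame of base between -0.095 and 0.095 m and y of tub3 in the frame of base between -0.065 and 0.065 m and z of tub3 in the frame of base between -0.002 and 0.072 m and x of tub4 in the frame of base between -0.095 and 0.095 m and y of tub4 in the frame of base between -0.065 and 0.065 m and z of tub4 in the frame of base between -0.002 and 0.072 m and horizontal distance between tray and base above 0.1 m), for 0.3 s.
3. the tray sits fully down on the box with its lugs in the sockets (horizontal distance between tray and base below 0.005 m and angle between the x axis of tray and the x axis of base, either way round below 0.06 rad and angle between the z axis of tray and the z axis of base, either way round below 0.03 rad and z of tray in the frame of base between 0.075 and 0.081 m), for 0.3 s.
At the end, for the whole second after the job is handed in: Every tub present is inside the box. The tray sits fully down on the box and the lid on the tray (each within 3 mm in height, 5 mm sideways, 0.06 rad in turn, 0.03 rad level, half turns allowed), both tabs sprung out (under 3 mm travel), all at rest, bystanders left in place (all of step 3 and horizontal distance between lid and tray below 0.005 m and angle between the x axis of lid and the x axis of tray, either way round below 0.06 rad and angle between the z axis of lid and the z axis of tray, either way round below 0.03 rad and z of lid in the frame of tray between 0.047 and 0.053 m and value of joint each of tab_left, tab_right below 0.003 m and x of tub1 in the frame of base between -0.095 and 0.095 m and y of tub1 in the frame of base between -0.065 and 0.065 m and z of tub1 in the frame of base between -0.002 and 0.072 m and x of tub2 in the frame of base between -0.095 and 0.095 m and y of tub2 in the frame of base between -0.065 and 0.065 m and z of tub2 in the frame of base between -0.002 and 0.072 m and x of tub3 in the frame of base between -0.095 and 0.095 m and y of tub3 in the frame of base between -0.065 and 0.065 m and z of tub3 in the frame of base between -0.002 and 0.072 m and x of tub4 in the frame of base between -0.095 and 0.095 m and y of tub4 in the frame of base between -0.065 and 0.065 m and z of tub4 in the frame of base between -0.002 and 0.072 m and linear speed of each of lid, tray below 0.02 m/s); the robot touches nothing.
It fails at once if the pump bottle is shoved over 3 cm or knocked over (distance of pump_bottle from where it was at the start of the episode above 0.03 m or angle between pump_bottle's own z axis and vertical above 0.5 rad).
It fails at once if the oil bottle is shoved over 3 cm or knocked over (distance of oil_bottle from where it was at the start of the episode above 0.03 m or angle between oil_bottle's own z axis and vertical above 0.5 rad).
It fails at once if the cream jar is shoved over 3 cm or knocked over (distance of cream_jar from where it was at the start of the episode above 0.03 m or angle between cream_jar's own z axis and vertical above 0.5 rad).
Of tub1, tub2, tub3, tub4 only 2 to 4 are there at a start; the rules pass over those that are not, and their reading is None.
At some moment in a run one of tub1, tub2, tub3, tub4 may be knocked a few centimetres aside while the robot is not near it.
Once in a run the grip may slacken for a moment while it holds something.
It also fails if it takes over 208 s, if anything falls off the work surface, if the arm or the gripper's body presses on something with over 40 N, if the wrist force passes 120 N, or if a joint passes its speed limit or range.

## Working session

There is one attempt and no reset: what is moved stays moved. The work goes in short steps, each a Python script; the robot and the scene stay as the last script left them, time stands still between calls to the robot, and variables do not carry over. Pictures are saved under pics/ and viewed, at most 14 in all, crops included, and the job is handed in when it is done.

```bash
ls; mkdir -p pics
python3 - <<'E'
from cell import r
import cv2, numpy as np
o=r.get_obs(); print(o)
for n in ("scene","side"):
    d=r.get_image(n); cv2.imwrite(f"pics/{n}0.png",cv2.resize(d["pixels"][:,:,::-1],(800,600),interpolation=cv2.INTER_CUBIC))
    print(n,d["fx"],d["fy"],d["cx"],d["cy"],np.round(d["camera_from_world"],4).tolist())
d=r.get_image("wrist"); print(np.round(d["mount"],4).tolist(),d["fx"])
E
```

```text
cell.py
pics
{'t': 0.0, 'q': array([-1.27358369e+00,  3.51237863e-01,  1.65246537e+00,  1.74067232e-05,
        1.13910632e+00, -8.45786054e-02]), 'qvel': array([ 0.00052249,  0.00040763, -0.00069263,  0.00132668, -0.00020659,
        0.00121012]), 'effort': array([ 3.11583935e-03, -5.06093431e+01, -2.91400731e+01,  9.08826610e-05,
        4.48883002e-03, -2.64044786e-05]), 'tool_pos': array([ 0.20485593, -0.51004602,  0.23074185]), 'ee_rot': array([ 9.81835205e-01,  1.89734710e-01, -5.67086489e-05, -6.05852465e-04]), 'contact_force': array([-0.614662  ,  0.18969752, -0.35370063]), 'torque': array([0.03691649, 0.04360293, 0.02735405]), 'finger_force': 0.0, 'opening': 1.0000821687973198}
scene 371.7876662574725 371.7876662574725 254.44621932336992 192.2686102987819 [[-0.4164, 0.9092, 0.0068, 0.2661], [0.7065, 0.3283, -0.627, -0.361], [-0.5723, -0.2563, -0.779, 1.3732], [0.0, 0.0, 0.0, 1.0]]
side 401.3277994744646 401.3277994744646 252.4756455675615 184.98803607616927 [[-0.944, -0.3295, 0.0197, 0.565], [-0.2646, 0.7196, -0.6421, 0.2221], [0.1973, -0.6113, -0.7664, 0.8743], [0.0, 0.0, 0.0, 1.0]]
[[-0.0003, -0.9465, -0.3226, 0.083], [1.0, -0.0006, 0.0007, 0.0011], [-0.0009, -0.3226, 0.9465, -0.142], [0.0, 0.0, 0.0, 1.0]] 267.6571690271958
```

View pics/scene0.png

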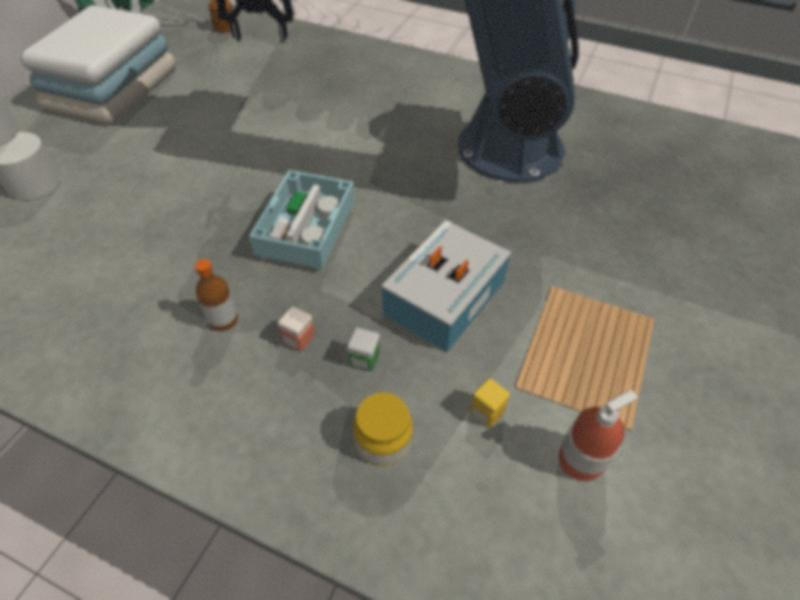

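View pics/side0.png

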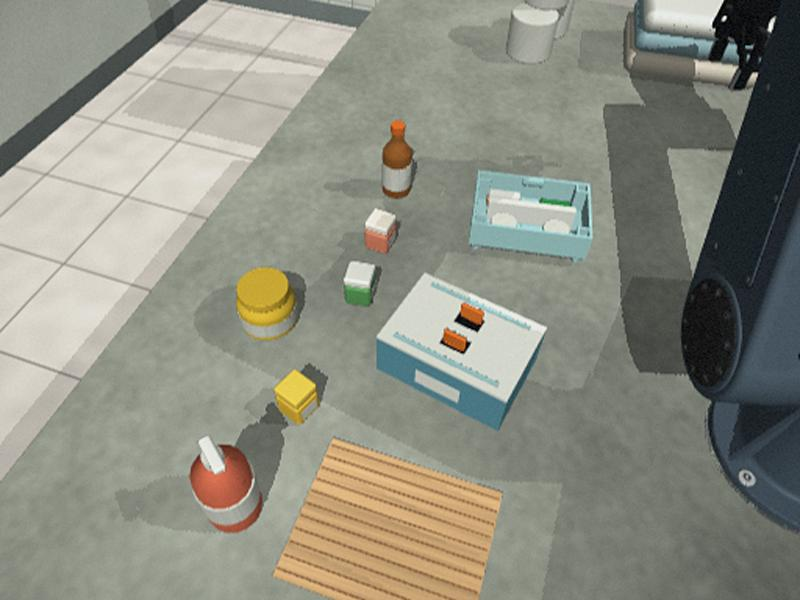

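Scene view, 800x600 pixels: lid top corners are at (449,223), (510,257), (446,334), (384,284). The tray is at (305,220). The tubs are coral (296,325), green (364,345) and yellow (490,400); no gold tub is visible. The mat is at (590,350). The side view agrees, with the lid at (460,340) and tubs at (380,230), (360,283) and (296,396).

```bash
cat > h.py <<'E'
import numpy as np, cv2
from scipy.optimize import least_squares
from scipy.spatial.transform import Rotation as R
from cell import r
def cam(d,obs=None):
    if "camera_from_world" in d: T=np.array(d["camera_from_world"])
    else:
        W=np.eye(4); W[:3,:3]=R.from_quat(obs["ee_rot"]).as_matrix(); W[:3,3]=obs["tool_pos"]
        T=np.linalg.inv(W@np.array(d["mount"]))
    K=np.array([[d["fx"],0,d["cx"]],[0,d["fy"],d["cy"]],[0,0,1]])
    return K@T[:3]
def proj(P,X):
    p=np.atleast_2d(X)@P[:,:3].T+P[:,3]; return p[:,:2]/p[:,2:]
def tri(Ps,uv):
    A=np.vstack([[u*P[2]-P[0],v*P[2]-P[1]] for P,(u,v) in zip(Ps,uv)])
    x=np.linalg.svd(A)[2][-1]; return x[:3]/x[3]
def fit(obs,x0):
    "obs: list of (P, local Nx3, pix Nx2); pose x,y,z,yaw"
    def res(p):
        M=R.from_euler('z',p[3]).as_matrix()
        return np.concatenate([(proj(P,L@M.T+p[:3])-uv).ravel() for P,L,uv in obs])
    s=least_squares(res,x0,loss='soft_l1'); return s.x,np.sqrt(np.mean(res(s.x)**2))
def down(yaw):
    "tool down, closing line (tool y) along world angle yaw (mod pi)"
    # tool y = (cos yaw, sin yaw,0), z=-Z, x = y cross z
    y=np.array([np.cos(yaw),np.sin(yaw),0]); z=np.array([0,0,-1.])
    return R.from_matrix(np.c_[np.cross(y,z),y,z]).as_quat()
def shot(name,f=None):
    o=r.get_obs(); d=r.get_image(name)
    if f: cv2.imwrite(f,cv2.resize(d["pixels"][:,:,::-1],(800,600),interpolation=cv2.INTER_CUBIC))
    return d["pixels"],cam(d,o)
E
python3 - <<'E'
from h import *
S=cam(r.get_image("scene")); D=cam(r.get_image("side"))
k=1/1.5625
sc={"lid":[(449,223),(510,257),(446,334),(384,284)],"tray":[(292,172),(354,180),(320,252),(251,238)],
"mat":[(557,289),(655,319),(630,423),(517,388)],
"coral":(296,320),"green":(364,339),"yellow":(490,392),"pump":(585,462),"oil":(221,318),"jar":(384,420)}
si={"lid":[(547,327),(500,415),(377,340),(425,274)],"tray":[(592,179),(587,247),(473,234),(477,171)],
"mat":[(502,490),(480,610),(274,574),(332,437)],
"coral":(381,216),"green":(360,269),"yellow":(296,385),"pump":(228,495),"oil":(397,185),"jar":(266,285)}
for n in sc:
    a,b=np.atleast_2d(sc[n])*k,np.atleast_2d(si[n])*k
    X=np.array([tri((S,D),(u,v)) for u,v in zip(a,b)]); print(n,np.round(X,3).tolist())
    if len(X)>1:
        h={"lid":(.1,.07),"tray":(.1,.07),"mat":(.12,.095)}[n]
        print('  c',X.mean(0).round(4),[round(float(np.linalg.norm(X[i]-X[i-1])),3) for i in range(4)], 'ang',[round(float(np.degrees(np.arctan2(*(X[i]-X[i-1])[1::-1]))),1) for i in range(4)])
E
```

```text
lid [[0.378, -0.016, 0.082], [0.405, 0.122, 0.063], [0.604, 0.07, 0.057], [0.571, -0.057, 0.082]]
  c [0.4896 0.0297 0.0711] [0.197, 0.143, 0.206, 0.134] ang [167.9, 78.8, -14.8, -104.7]
tray [[0.362, -0.372, 0.075], [0.34, -0.23, 0.066], [0.528, -0.208, 0.047], [0.56, -0.339, 0.067]]
  c [ 0.4476 -0.2874  0.0637] [0.201, 0.143, 0.19, 0.136] ang [-170.7, 98.7, 6.7, -76.0]
mat [[0.382, 0.208, 0.007], [0.383, 0.373, 0.027], [0.612, 0.393, 0.007], [0.619, 0.207, 0.002]]
  c [0.4991 0.2956 0.0109] [0.237, 0.166, 0.23, 0.186] ang [179.8, 89.6, 5.0, -87.6]
coral [[0.686, -0.169, 0.062]]
green [[0.675, -0.046, 0.063]]
yellow [[0.681, 0.175, 0.058]]
pump [[0.709, 0.336, 0.019]]
oil [[0.706, -0.32, 0.005]]
jar [[0.794, 0.045, 0.072]]
```

```bash
cat >> h.py <<'E'
def ik(p,yaw):
    best=None
    for k in (0,1):
        q=r.inverse_kinematics(list(p),down(yaw+k*np.pi))
        if q is not None and (best is None or abs(q[5])<abs(best[0][5])): best=(q,yaw+k*np.pi)
    return best
def go(p,yaw):
    b=ik(p,yaw); r.move_to(list(p),down(b[1])); return b[1]
E
python3 - <<'E'
from h import *
import pickle
out={}
for n,p,y in [("tray",(.45,-.287,.26),1.57),("lid",(.49,.03,.30),1.33),("lid2",(.45,.08,.30),1.33),("cg",(.66,-.10,.27),1.57),("yel",(.66,.17,.27),1.57),("mat",(.5,.29,.3),1.57)]:
    yy=go(p,y); r.sleep(.3); im,P=shot("wrist"); out[n]=(im,P); o=r.get_obs(); print(n,yy,o["q"].round(2),o["t"])
pickle.dump(out,open("w.pkl","wb"))
c=[cv2.resize(out[n][0],(400,300),interpolation=cv2.INTER_AREA) for n in ("tray","lid","cg","yel")]
cv2.imwrite("pics/m1.png",np.vstack([np.hstack(c[:2]),np.hstack(c[2:])])[:,:,::-1])
E
```

```text
tray 4.711592653589793 [-0.66  0.29  1.66 -0.    1.19  0.92] 1.8583
lid 1.33 [-0.03  0.17  1.71 -0.    1.26 -1.36] 4.175
lid2 1.33 [ 0.07  0.11  1.79 -0.    1.25 -1.26] 4.8917
cg 4.711592653589793 [-0.22  0.54  1.27 -0.    1.33  1.35] 7.4667
yel 1.57 [ 0.18  0.57  1.22 -0.    1.35 -1.39] 10.1417
mat 1.57 [ 0.44  0.34  1.49 -0.    1.31 -1.13] 11.3167
```

View pics/m1.png

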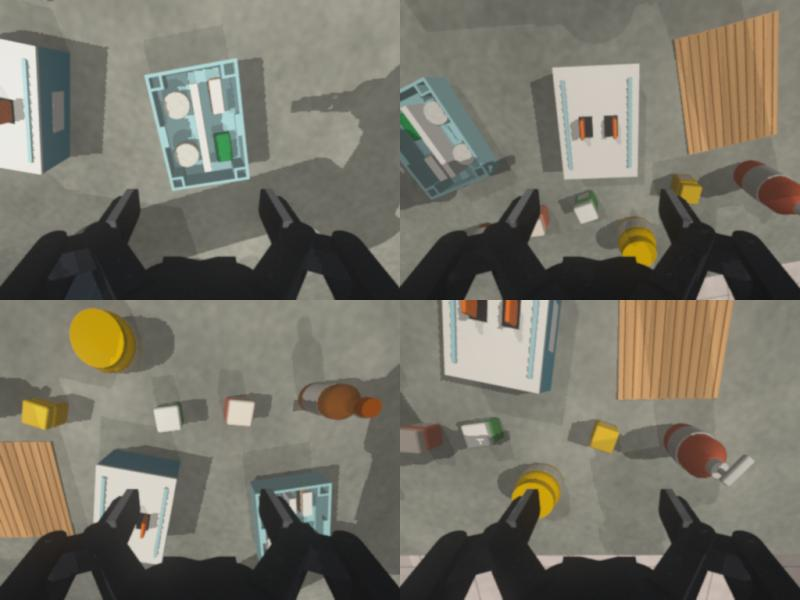

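Mosaic: the tray with its bar is top-left at (197,125), the lid top-right at (597,122), and the coral (240,412), green (167,417) and yellow (604,437) tubs below. There is no gold tub. Next I'll fit the lid, tray and mat.

```bash
cat >> h.py <<'E'
def quad(mask,near=None):
    "largest blob (or the blob nearest a pixel) -> 4 corners, ordered by angle"
    mask=cv2.morphologyEx(mask.astype(np.uint8),cv2.MORPH_CLOSE,np.ones((9,9)))
    mask=cv2.morphologyEx(mask,cv2.MORPH_OPEN,np.ones((3,3)))
    cs,_=cv2.findContours(mask,cv2.RETR_EXTERNAL,cv2.CHAIN_APPROX_NONE)
    cs=[c for c in cs if cv2.contourArea(c)>150]
    c=max(cs,key=cv2.contourArea) if near is None else min(cs,key=lambda c:np.linalg.norm(c[:,0].mean(0)-near))
    h=cv2.convexHull(c)
    q=cv2.approxPolyN(h,4,ensure_convex=True).reshape(4,2).astype(float)
    return q,cv2.contourArea(c)
def rectfit(P,q,hx,hy,z0,x0):
    "match quad to a rectangle lying at local z0=0 height; x0=(x,y,z,yaw)"
    L=np.array([[hx,hy,0],[-hx,hy,0],[-hx,-hy,0],[hx,-hy,0.]])
    M=R.from_euler('z',x0[3]).as_matrix(); g=proj(P,L@M.T+np.array(x0[:3]))
    g=g-g.mean(0)+q.mean(0)
    o=[int(np.argmin(np.linalg.norm(q-p,axis=1))) for p in g]; return (P,L,q[o])
E
python3 - <<'E'
from h import *
import pickle
W=pickle.load(open("w.pkl","rb"))
def hsv(im): return cv2.cvtColor(im,cv2.COLOR_RGB2HSV).astype(int)
obs=[]
for n in("lid","lid2"):
    im,P=W[n]; h=hsv(im); near=proj(P,[.49,.03,.083])[0]
    m=(h[...,1]<30)&(h[...,2]>170); m|=(h[...,0]<20)&(h[...,1]>150)
    m|=(h[...,0]>80)&(h[...,0]<110)&(h[...,1]>40)&(h[...,2]>140)
    q,a=quad(m,near); obs.append(rectfit(P,q,.1,.07,0,(.49,.03,.083,-.24))); print(n,q.tolist(),a,near.round())
for o in obs: print("single z fixed", fit([o],(.49,.03,.083,-.24)))
print("lid top",fit(obs,(.49,.03,.083,-.24)))
im,P=W["tray"];h=hsv(im); near=proj(P,[.4476,-.287,.07])[0]
m=(h[...,0]>78)&(h[...,0]<110)&(h[...,1]>45)&(h[...,2]>90)
q,a=quad(m,near);o=rectfit(P,q,.1,.07,0,(.4476,-.287,.07,.13)); print(q.tolist(),a,"tray",fit([o],(.4476,-.287,.07,.13)))
im,P=W["mat"];h=hsv(im); m=(h[...,0]>8)&(h[...,0]<22)&(h[...,1]>80)&(h[...,1]<170)
q,a=quad(m);o=rectfit(P,q,.12,.095,0,(.5,.29,.003,.05)); print(q.tolist(),a,"mat",fit([o],(.5,.29,.003,.05)))
for i,n in enumerate(("lid","lid2","tray","mat")):
    pass
v=[]
for n in("lid","lid2","tray","mat"):
    v.append(W[n][0].copy())
E
```

```text
lid [[304.0, 226.0], [210.0, 229.0], [194.0, 86.0], [306.0, 81.0]] 14539.5 [256. 162.]
lid2 [[277.0, 255.0], [187.0, 259.0], [168.0, 127.0], [274.0, 123.0]] 12745.5 [229. 196.]
single z fixed (array([ 0.48946036,  0.02693416,  0.08277608, -0.1973038 ]), np.float64(0.22749273995647118))
single z fixed (array([ 0.48988578,  0.02707756,  0.08217483, -0.19780715]), np.float64(0.27924381969001333))
lid top (array([ 0.48962897,  0.02703335,  0.08251525, -0.19754694]), np.float64(0.2769198037561531))
[[249.0, 156.0], [247.0, 167.0], [212.0, 155.0], [247.0, 146.0]] 241.5 tray (array([ 0.09022197, -0.06633542, -1.82308806, -0.36215752]), np.float64(9.47758008767899))
[[315.0, 215.0], [208.0, 217.0], [197.0, 71.0], [324.0, 69.0]] 16741.5 mat (array([0.49746748, 0.29795481, 0.00393916, 0.01304947]), np.float64(0.2821365887992307))
```

```bash
cat >> h.py <<'E'
def fz(): return r.get_obs()["contact_force"][2]
def lower(p,z_to,yaw=None,lim=8,step=.001,vel=.03):
    "guarded straight descent in steps; stops when the upward push rises by lim over the start"
    p=np.array(p,float); f0=fz(); z=r.get_obs()["tool_pos"][2]
    while z>z_to+1e-6:
        z=max(z-step,z_to); r.move_linear([p[0],p[1],z],vel=vel)
        if fz()-f0>lim: break
    return z,fz()-f0
def st(m=""):
    o=r.get_obs(); print(m,"t",round(o["t"],1),"pos",np.round(o["tool_pos"],4),"op",round(o["opening"],3),"ff",round(float(np.max(o["finger_force"])),1),"F",np.round(o["contact_force"],1))
E
python3 - <<'E'
from h import *
x,y=.4896,.0270; yaw=-.1975+np.pi/2
yy=go((x,y,.2),yaw); r.set_gripper(.95,45)
r.move_linear([x,y,.10],vel=.1); st("near")
print(lower((x,y),.083,lim=6)); st("low")
r.set_gripper(.3,45); st("sq")
r.move_linear([x,y,.19],vel=.06); r.sleep(.1); st("up")
im,P=shot("side","pics/lift.png")
E
```

```text
near t 13.8 pos [0.4899 0.027  0.1005] op 0.95 ff 0.0 F [-0.   0.3 -0.2]
(0.083, np.float64(-0.05189193142845927))
low t 18.3 pos [0.4896 0.027  0.083 ] op 0.949 ff 0.0 F [-0.5  0.4 -0.3]
sq t 18.8 pos [0.4901 0.0271 0.084 ] op 0.445 ff 44.0 F [-2.4  1.8 14.7]
up t 20.8 pos [0.4895 0.027  0.1898] op 0.446 ff 45.3 F [-1.3 -0.  -1.4]
```

View pics/lift.png

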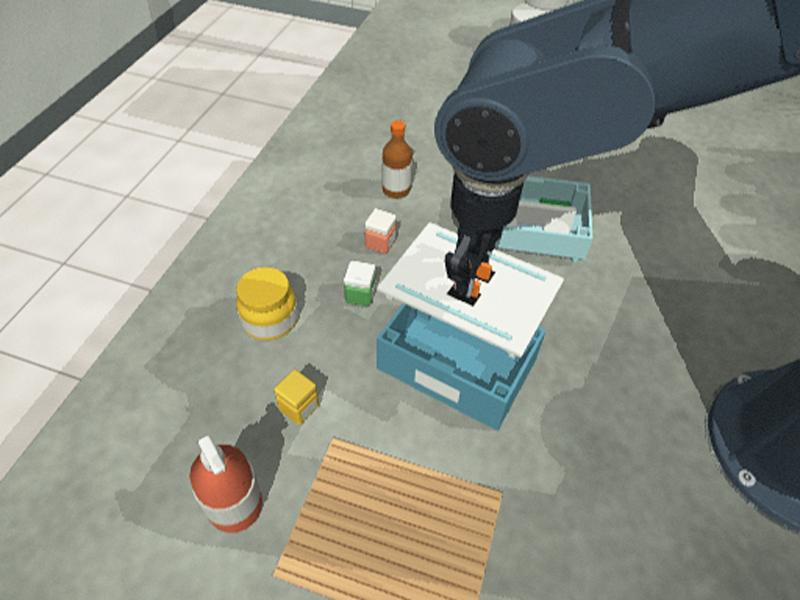

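The lid is lifted and level in the fingers (470,280), and the box is open below it (460,360). Next I lay it on the mat.

Run:
```python
from h import *
x,y=.492,.298; yaw=.013+np.pi/2
r.move_to([x,y,.19],down(yaw)); r.move_linear([x,y,.045],vel=.1); st("a")
print(lower((x,y),.020,lim=5)); st("b")
r.set_gripper(.95); st("rel")
r.move_linear([x,y,.2],vel=.15); st("c")
r.sleep(.2); im,P=shot("wrist","pics/mat1.png")
h=cv2.cvtColor(im,cv2.COLOR_RGB2HSV).astype(int); near=proj(P,[x,y,.028])[0]
m=(h[...,1]<30)&(h[...,2]>170); m|=(h[...,0]<12)&(h[...,1]>190); m|=(h[...,0]>80)&(h[...,0]<110)&(h[...,1]>40)&(h[...,2]>140)
q,a=quad(m,near); print(q.tolist(),a,near,fit([rectfit(P,q,.1,.07,0,(x,y,.028,.013))],(x,y,.028,.013)))
```

```text
a t 23.5 pos [0.4923 0.2982 0.0456] op 0.444 ff 45.3 F [ 0.6 -0.3 -1.8]
(np.float64(0.02856596036140696), np.float64(9.08633618589741))
b t 27.8 pos [0.4921 0.2981 0.0292] op 0.445 ff 47.5 F [-1.8 -0.   7.3]
rel t 28.3 pos [0.4921 0.298  0.0286] op 0.95 ff 0.0 F [0.5 0.6 0.1]
c t 29.6 pos [0.4916 0.2978 0.1991] op 0.951 ff 0.0 F [ 0.8  0.  -0.2]
[[318.0, 82.0], [307.0, 241.0], [203.0, 244.0], [191.0, 82.0]] 18202.0 [256.09619436 170.71481198] (array([0.49220334, 0.29638043, 0.02393354, 0.01700973]), np.float64(0.7045534973893068))
```

View pics/mat1.png

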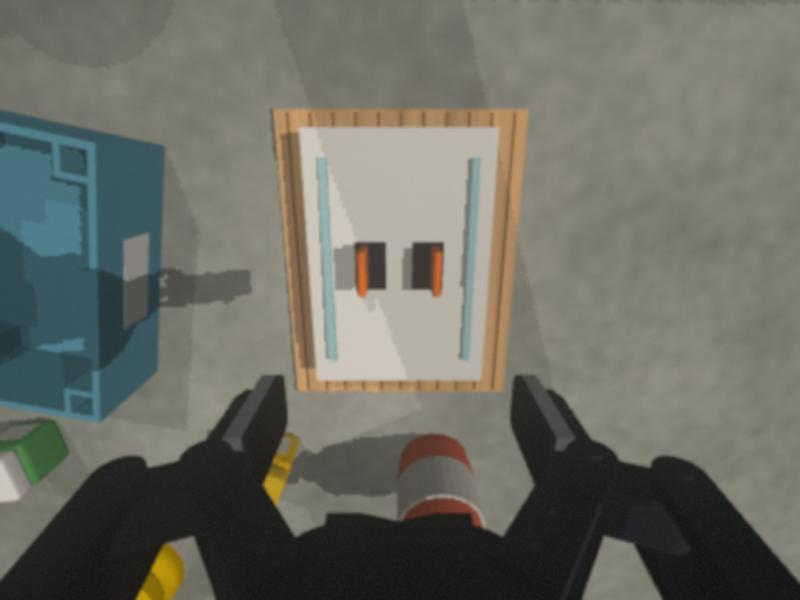

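The lid stands squarely on the mat (400,255) with both tabs out. Now the tubs.

```bash
cat >> h.py <<'E'
BASE=np.array([.4896,.0270]); BY=-.1975
def slot(a,b): return BASE+R.from_euler('z',BY).as_matrix()[:2,:2]@np.array([a,b])
def mask_cap(im,kind):
    h=cv2.cvtColor(im,cv2.COLOR_RGB2HSV).astype(int)
    if kind=="yellow": return (h[...,0]>18)&(h[...,0]<34)&(h[...,1]>140)&(h[...,2]>90)
    return (h[...,1]<45)&(h[...,2]>150)
def backproj(P,uv,z):
    out=[]
    for u,v in uv:
        A=np.array([[u*P[2,0]-P[0,0],u*P[2,1]-P[0,1]],[v*P[2,0]-P[1,0],v*P[2,1]-P[1,1]]])
        b=-np.array([u*(P[2,2]*z+P[2,3])-(P[0,2]*z+P[0,3]),v*(P[2,2]*z+P[2,3])-(P[1,2]*z+P[1,3])])
        out.append(np.linalg.solve(A,b))
    return np.array(out)
def look(xy,kind,yaw=0.,z=.20):
    "overhead look from two places; returns centre (triangulated), yaw mod 90 in [-45,45], size"
    b=ik((xy[0],xy[1],z),yaw); ax=R.from_quat(down(b[1])).as_matrix()[:,0]
    uv=[];Ps=[];info=[]
    for d in (.065,.105):
        r.move_to([xy[0]-ax[0]*d,xy[1]-ax[1]*d,z],down(b[1])); r.sleep(.25)
        im,P=shot("wrist"); m=mask_cap(im,kind).astype(np.uint8); m=cv2.morphologyEx(m,cv2.MORPH_OPEN,np.ones((3,3)))
        cs,_=cv2.findContours(m,cv2.RETR_EXTERNAL,cv2.CHAIN_APPROX_NONE)
        near=proj(P,[xy[0],xy[1],.062])[0]
        c=min([c for c in cs if cv2.contourArea(c)>400],key=lambda c:np.linalg.norm(c[:,0].mean(0)-near))
        X=backproj(P,cv2.convexHull(c)[:,0].astype(float),.062)
        (cx,cy),(w,h),a=cv2.minAreaRect((X*1000).astype(np.float32))
        c3=np.array([cx/1000,cy/1000,.062]); uv.append(proj(P,c3)[0]); Ps.append(P)
        info.append((c3[:2].round(4).tolist(),round(w,1),round(h,1),round(a,1)))
    T=tri(Ps,uv); a=np.radians(info[0][3]); a=(a+np.pi/4)%(np.pi/2)-np.pi/4
    print(kind,"tri",T.round(4),info); return np.mean([i[0] for i in info],0),a
E
python3 - <<'E'
from h import *
for k,xy in (("yellow",(.681,.175)),("green",(.675,-.046)),("coral",(.686,-.169))):
    print(look(xy,k)); st()
E
```

```text
yellow tri [0.6822 0.177  0.0566] [([0.6822, 0.1773], 41.6, 41.3, 71.6), ([0.6822, 0.1766], 42.2, 41.4, 71.1)]
(array([0.6822 , 0.17695]), np.float64(-0.32114058236695664))
 t 31.8 pos [0.681  0.0707 0.2   ] op 0.945 ff 0.0 F [ 0.  -0.  -0.3]
green tri [ 0.6746 -0.0462  0.0597] [([0.6745, -0.0461], 42.7, 41.9, 6.4), ([0.6747, -0.0464], 42.0, 42.0, 7.1)]
(array([ 0.6746 , -0.04625]), np.float64(0.11170107212763714))
 t 33.4 pos [ 0.6751 -0.1503  0.2   ] op 0.953 ff 0.0 F [ 0.1 -0.1 -0.1]
coral tri [ 0.685  -0.1703  0.0599] [([0.685, -0.1701], 41.6, 41.8, 84.8), ([0.685, -0.1704], 41.7, 41.9, 84.6)]
(array([ 0.685  , -0.17025]), np.float64(-0.09075712110370482))
 t 34.7 pos [ 0.6862 -0.2732  0.2001] op 0.952 ff 0.0 F [-0.7 -0.8 -0.4]
```

```bash
cat >> h.py <<'E'
def pickplace(kind,xy,s):
    p,a=look(xy,kind)
    r.set_gripper(.95,40); b=go((p[0],p[1],.16),a)
    r.move_linear([p[0],p[1],.045],vel=.12); r.move_linear([p[0],p[1],.020],vel=.05)
    r.set_gripper(.3,40); st("grip")
    if r.get_obs()["opening"]<.44: return False
    r.move_linear([p[0],p[1],.2],vel=.12); st("lift")
    t=slot(*s); c=[BY+k*np.pi for k in(-1,0,1)]; b2=min(c,key=lambda v:abs(v-((b+np.pi)%(2*np.pi)-np.pi)))
    r.move_to([t[0],t[1],.2],down(b2)); st("over")
    if r.get_obs()["opening"]<.44: return False
    r.move_linear([t[0],t[1],.06],vel=.1)
    print(lower(t,.026,lim=4,step=.002)); st("down")
    r.set_gripper(.62); r.move_linear([t[0],t[1],.2],vel=.12); st("out"); return True
E
python3 - <<'E'
from h import *
print(pickplace("coral",(.685,-.170),(-.046,-.03)))
E
```

```text
coral tri [ 0.685  -0.1702  0.0589] [([0.6849, -0.17], 41.8, 41.8, 84.6), ([0.685, -0.1705], 41.6, 41.9, 84.4)]
grip t 38.8 pos [ 0.6852 -0.1703  0.0204] op 0.508 ff 41.7 F [-0.4  0.8  2.9]
lift t 40.5 pos [ 0.6847 -0.1702  0.1991] op 0.51 ff 41.3 F [ 0.7  0.2 -2.3]
over t 41.6 pos [0.4397 0.0062 0.2003] op 0.51 ff 41.3 F [ 0.5 -0.1 -1.5]
(np.float64(0.028419104943044532), np.float64(8.361400752193635))
down t 47.2 pos [0.4407 0.0064 0.0293] op 0.511 ff 45.3 F [6.7 0.5 6.6]
out t 49.0 pos [0.4383 0.0066 0.1995] op 0.621 ff 0.0 F [0.4 0.  0.1]
True
```

Run:
```python
from h import *
t=slot(0,0); go((t[0]-.03,t[1],.26),BY+np.pi/2); r.sleep(.2); im,P=shot("wrist"); 
u,v=proj(P,[*BASE,.05])[0].astype(int); print(u,v)
# predicted box rim outline + slots
c=[proj(P,[*slot(a,b),.078])[0] for a,b in((.1,.07),(-.1,.07),(-.1,-.07),(.1,-.07))]
im=cv2.polylines(im.copy(),[np.int32(c)],True,(255,0,0),1)
im=cv2.circle(im,tuple(np.int32(proj(P,[*slot(-.046,-.03),.068])[0])),2,(255,0,255),-1)
cr=im[max(v-120,0):v+120,max(u-160,0):u+160]; cv2.imwrite("pics/box1.png",cv2.resize(cr,(800,600),interpolation=cv2.INTER_CUBIC)[:,:,::-1])
```

```text
260 183
```

View pics/box1.png

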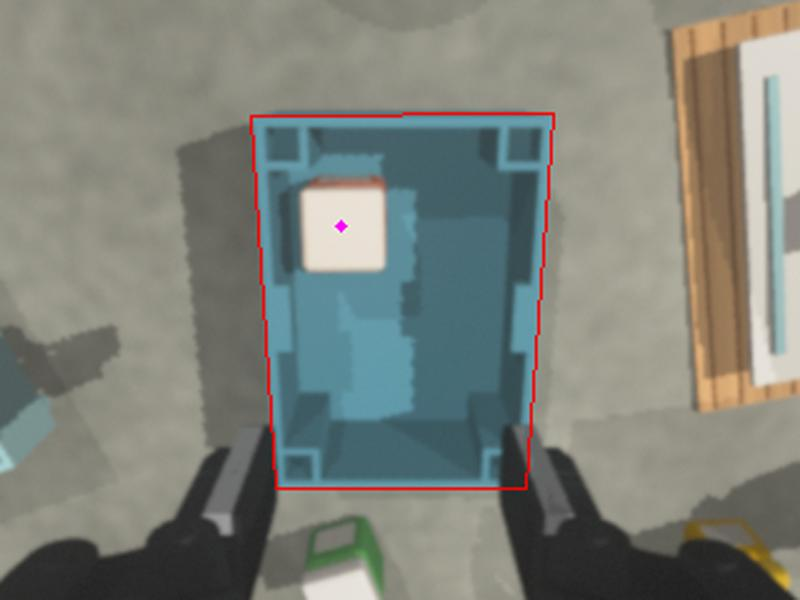

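The predicted outline (red) lies on the box rim, and the coral tub stands at its slot (342,226).

```bash
python3 - <<'E'
from h import *
print(pickplace("green",(.6746,-.0462),(.044,-.03)))
E
python3 - <<'E'
from h import *
print(pickplace("yellow",(.6822,.177),(.044,.03)))
E
```

```text
green tri [ 0.6731 -0.0463  0.0642] [([0.6716, -0.0463], 49.5, 42.5, 6.0), ([0.6745, -0.0462], 43.1, 42.6, 6.8)]
grip t 55.7 pos [ 0.6733 -0.0463  0.0205] op 0.511 ff 41.6 F [ 0.4 -0.6  2.7]
lift t 57.4 pos [ 0.6728 -0.0462  0.1992] op 0.514 ff 41.2 F [ 0.4 -0.9 -1.7]
over t 58.0 pos [ 0.5272 -0.0111  0.2003] op 0.508 ff 41.2 F [ 1.3  0.4 -1.1]
(np.float64(0.028514557425693476), np.float64(19.08960398752764))
down t 63.6 pos [ 0.5272 -0.0111  0.0298] op 0.508 ff 51.6 F [-9.1  0.5 18. ]
out t 65.4 pos [ 0.5266 -0.011   0.1994] op 0.62 ff 0.0 F [-0.5  0.2 -1. ]
True
yellow tri [0.7278 0.2093 0.0335] [([0.7236, 0.2078], 41.6, 43.2, 82.2), ([0.7236, 0.2042], 47.4, 42.9, 81.5)]
grip t 70.3 pos [0.7239 0.2061 0.0205] op 0.51 ff 41.8 F [-0.5 -0.1  2.3]
lift t 72.0 pos [0.7233 0.2059 0.1991] op 0.514 ff 41.4 F [ 0.   0.7 -1.6]
over t 72.9 pos [0.5397 0.0481 0.2003] op 0.514 ff 41.4 F [ 0.6  1.2 -1.2]
(np.float64(0.028527421207719617), np.float64(18.885519920895824))
down t 78.5 pos [0.539  0.0478 0.0298] op 0.509 ff 51.0 F [-8.1 -0.2 17.4]
out t 80.3 pos [0.5383 0.0478 0.1993] op 0.623 ff 0.0 F [-0.1  0.4 -0.3]
True
```

The yellow tub had been knocked about 5 cm and was found again before the grasp. Next I check the box and measure the tray.

Run:
```python
from h import *
import pickle
go((BASE[0]-.03,BASE[1],.26),BY+np.pi/2); r.sleep(.2); b,P=shot("wrist")
out=[]
for x in(.40,.46):
    print(go((x,-.287,.24),np.pi/2+.12)); r.sleep(.25); out.append(shot("wrist"))
pickle.dump(out,open("t.pkl","wb"))
f=lambda i,x0,y0:cv2.resize(i[y0:y0+225,x0:x0+300],(400,300))
us=[proj(P_,[.448,-.287,.05])[0].astype(int) for _,P_ in out]; print(us)
v0,v1=[max(0,u[0]-150) for u in us],[max(0,u[1]-112) for u in us]; print(v0,v1)
cv2.imwrite("pics/box2.png",np.hstack([f(b,110,60),f(out[0][0],v0[0],v1[0])])[:,:,::-1])
i=out[1][0][v1[1]:v1[1]+225,v0[1]:v0[1]+300]
cv2.imwrite("pics/tray2.png",cv2.resize(i,(800,600),interpolation=cv2.INTER_CUBIC)[:,:,::-1])
```

```text
4.83238898038469
4.83238898038469
[array([258, 129]), array([252, 175])]
[np.int64(108), np.int64(102)] [np.int64(17), np.int64(63)]
```

View pics/box2.png

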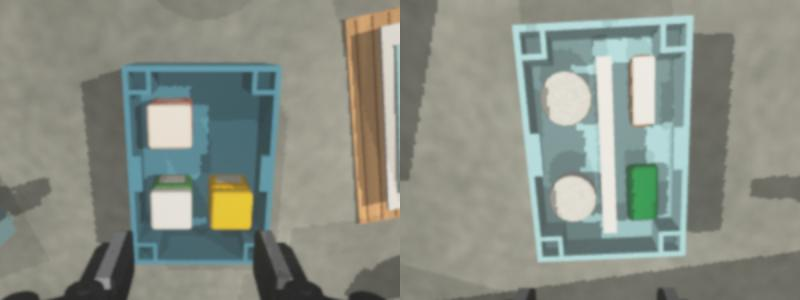

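View pics/tray2.png

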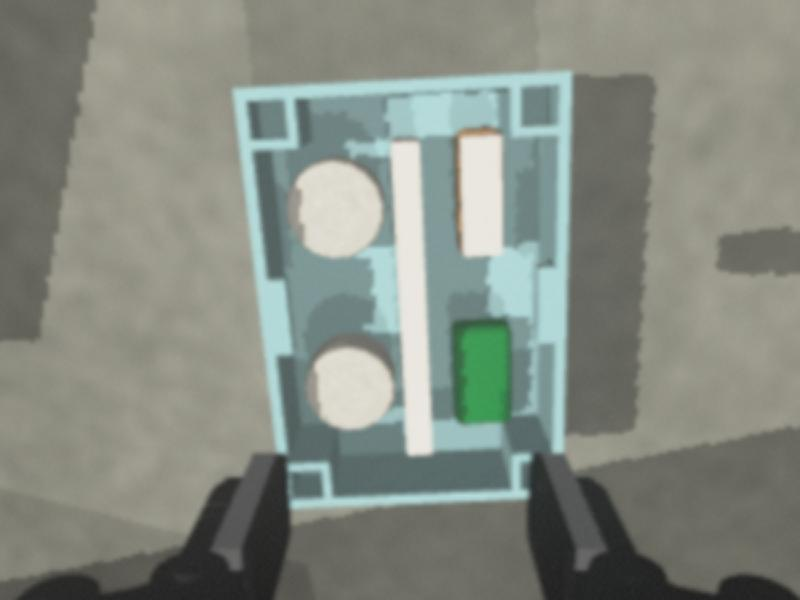

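Left: coral (170,125), green (172,205) and yellow (230,205) tubs all stand in the box. The tray rim corners are at (513,24), (693,16), (685,256), (540,262) in the first view, and (234,89), (572,71), (288,508) in the second.

Run:
```python
from h import *
import pickle
o=pickle.load(open("t.pkl","rb"))
q1=np.array([(113,24),(293,16),(285,256),(140,262)])*.75+[108,17]
q2=np.array([(234,89),(572,71),(563,494),(284,508)])*.375+[102,63]
x0=(.448,-.287,.07,.12)
obs=[rectfit(o[0][1],q1,.1,.07,0,x0),rectfit(o[1][1],q2,.1,.07,0,x0)]
for s in (obs[:1],obs[1:],obs): print(fit(s,x0))
# bar ends top (z ~ +.046 -> .066)
P1,P2=o[0][1],o[1][1]
for a,b in (((604,57),(405,141)),((610,233),(419,455))):
    print(tri((P1,P2),(np.array([a[0]-400,a[1]])*.75+[108,17],np.array(b)*.375+[102,63])))
```

```text
(array([ 0.4486294 , -0.29270089,  0.06897111,  0.16785703]), np.float64(0.6458912767143988))
(array([ 0.44869454, -0.29258713,  0.06860294,  0.16982386]), np.float64(0.20307787934689897))
(array([ 0.44866226, -0.29264927,  0.06871867,  0.16898822]), np.float64(0.4873401784774216))
[ 0.52277929 -0.27986922  0.06259502]
[ 0.37456708 -0.30447115  0.06640343]
```

Run:
```python
from h import *
x,y,a=.4487,-.2924,.168
r.set_gripper(.45,80); b=go((x,y,.16),a+np.pi/2); r.move_linear([x,y,.06],vel=.1)
print(lower((x,y),.036,lim=5,step=.003)); st("low")
r.set_gripper(0.,80); st("grip")
r.move_linear([x,y,.2],vel=.08); r.sleep(.2); st("lift")
b2=min([BY+np.pi/2+k*np.pi for k in(-1,0,1,2)],key=lambda v:abs(v-b)); print(b,b2)
r.move_to([*BASE,.2],down(b2)); r.sleep(.3); st("over")
im,P=shot("wrist","pics/hold.png"); shot("side","pics/hold_s.png")
```

```text
(0.036, np.float64(-0.10964732419139725))
low t 88.9 pos [ 0.4487 -0.2924  0.036 ] op 0.451 ff 0.0 F [ 0.7 -0.1 -0. ]
grip t 89.2 pos [ 0.4487 -0.2924  0.0362] op 0.124 ff 78.1 F [-2.6  1.5  4.6]
lift t 91.7 pos [ 0.4487 -0.2924  0.1999] op 0.128 ff 77.8 F [ 0.2  0.2 -4.3]
4.88038898038469 4.51488898038469
over t 93.2 pos [0.4897 0.0265 0.2   ] op 0.13 ff 77.8 F [ 0.1  0.1 -4.6]
```

View pics/hold.png

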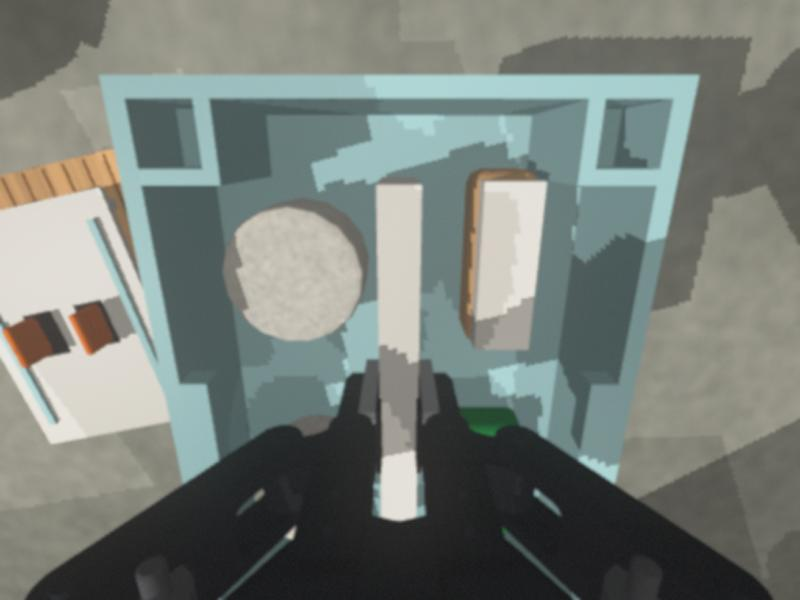

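The tray is held level and square; its far rim corners are at (100,76) and (698,75). Next I check its centring in the tool frame and lower it.

Run:
```python
from h import *
im,P=shot("wrist"); X=backproj(P,np.array([(100,76),(698,75)])/1.5625,.234)
Rt=R.from_quat(r.get_obs()["ee_rot"]).as_matrix()[:2,:2]; tp=r.get_obs()["tool_pos"][:2]
loc=(X-tp)@Rt; print(loc)
off=loc.mean(0)-[.1,0]; print("tray centre offset in tool",off)
t=BASE-Rt@np.array([off[0],0])*(abs(off[0])<.004); print(t)
r.move_linear([*t,.125],vel=.08); r.sleep(.2); st("pre")
print(lower(t,.094,lim=10,step=.001,vel=.03)); st("down")
```

```text
[[ 0.10060309 -0.06790651]
 [ 0.10077944  0.07040057]]
tray centre offset in tool [0.00069127 0.00124703]
[0.48892221 0.02713584]
pre t 94.6 pos [0.4891 0.0271 0.1253] op 0.126 ff 77.8 F [ 0.3  0.2 -4.7]
(0.094, np.float64(8.388892100532104))
down t 102.6 pos [0.489  0.0271 0.0942] op 0.126 ff 78.8 F [-2.9 -0.3  3.7]
```

Run:
```python
from h import *
p=r.get_obs()["tool_pos"]
r.set_gripper(.4); st("rel"); r.move_linear([p[0],p[1],.25],vel=.12)
go((p[0]-.03,p[1],.30),BY+np.pi/2); r.sleep(.3); im,P=shot("wrist")
L=[(.1,.07),(-.1,.07),(-.1,-.07),(.1,-.07)]
im=cv2.polylines(im.copy(),[np.int32(np.round([proj(P,[*slot(*l),.128])[0] for l in L]))],True,(255,0,0),1)
s,PS=shot("side"); u=proj(PS,[*BASE,.08])[0].astype(int); c=s[u[1]-85:u[1]+85,u[0]-85:u[0]+85]
w=proj(P,[*BASE,.1])[0].astype(int); c2=im[max(0,w[1]-110):w[1]+110,w[0]-110:w[0]+110]
cv2.imwrite("pics/tr3.png",np.hstack([cv2.resize(c,(400,400)),cv2.resize(c2,(400,400))])[:,:,::-1])
```

```text
rel t 103.0 pos [0.4891 0.0271 0.094 ] op 0.398 ff 0.0 F [ 0.1  0.4 -0.5]
```

View pics/tr3.png

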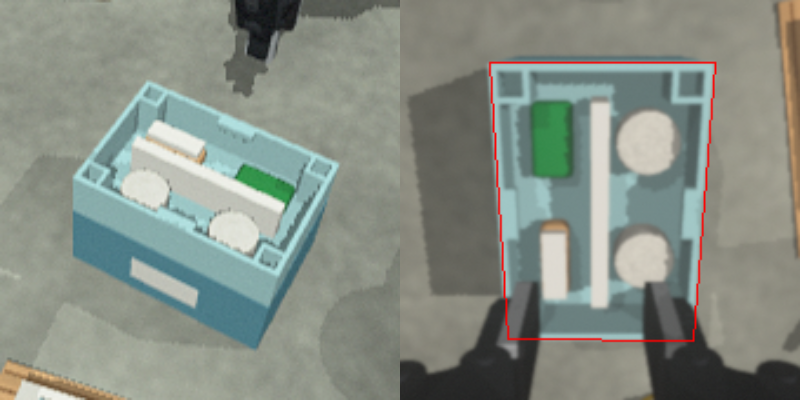

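The tray is seated: its rim matches the outline predicted for z = 0.128, and the side view shows no gap at (200,255). Now the lid.

Run:
```python
from h import *
r.set_gripper(.95,45)
r.move_to([.492,.298,.2],down(.013+np.pi/2)); r.sleep(.3); im,P=shot("wrist")
h=cv2.cvtColor(im,cv2.COLOR_RGB2HSV).astype(int)
m=((h[...,0]<12)&(h[...,1]>190)&(h[...,2]>120)).astype(np.uint8)
q=np.array([(299,127),(499,128),(483,379),(315,380)])/1.5625; x0=(.492,.298,.028,.013)
print(fit([rectfit(P,q,.1,.07,0,x0)],x0)[0])
X=backproj(P,q,.028); print(X.mean(0),X.round(4).tolist())
n,l,s,c=cv2.connectedComponentsWithStats(m)
for i in range(1,n):
    if s[i,4]>30: print(s[i],c[i],backproj(P,[c[i]],.045))
```

```text
[0.49252582 0.29665577 0.02792648 0.01137049]
[0.4924255 0.2967101] [[0.3932, 0.2257], [0.3922, 0.3654], [0.5908, 0.3694], [0.5935, 0.2264]]
```

Run:
```python
from h import *
x,y=.4925,.297; a=.012+np.pi/2
r.move_to([x,y,.15],down(a)); r.move_linear([x,y,.05],vel=.1); r.move_linear([x,y,.031],vel=.03); st("low")
r.set_gripper(.3,45); st("sq")
r.move_linear([x,y,.22],vel=.1); r.sleep(.2); st("up")
b=BY+np.pi/2; r.move_to([*BASE,.22],down(b)); r.sleep(.3); st("over")
im,P=shot("wrist","pics/hold2.png")
```

```text
low t 111.7 pos [0.4926 0.2971 0.031 ] op 0.948 ff 0.0 F [-0.1 -1.1  0.2]
sq t 112.2 pos [0.493  0.2974 0.0323] op 0.442 ff 44.1 F [-2.8 -1.1 14. ]
up t 114.4 pos [0.4924 0.297  0.2198] op 0.444 ff 45.4 F [ 0.1  0.9 -2.1]
over t 115.8 pos [0.4897 0.0276 0.2199] op 0.442 ff 45.4 F [-0.7 -0.6 -3.2]
```

View pics/hold2.png

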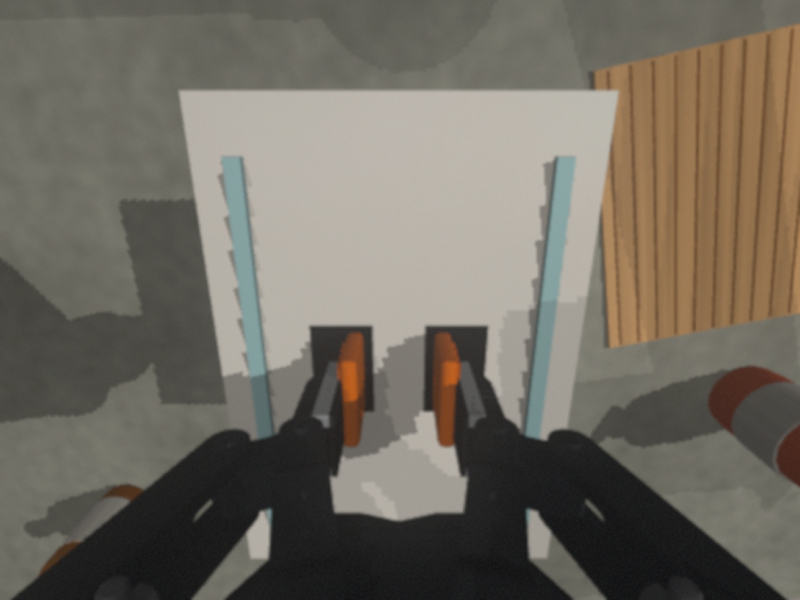

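The lid is held square: far corners at (179,91) and (618,91), both tabs squeezed at (350,390) and (447,390). I check centring and lower it.

Run:
```python
from h import *
im,P=shot("wrist"); o=r.get_obs(); X=backproj(P,np.array([(179,91),(618,91),(248,558),(548,558)])/1.5625,.217)
Rt=R.from_quat(o["ee_rot"]).as_matrix()[:2,:2]; loc=(X-o["tool_pos"][:2])@Rt; print(loc.round(4).tolist())
off=loc[:2].mean(0)-[.1,0]; off2=loc[2:].mean(0)+[.1,0]; print(off,off2)
k=(off+off2)/2; k[1]=0; print(k)
tray=np.array([.4889,.0271]) if False else BASE
t=tray-Rt@k; print(t)
r.move_linear([*t,.165],vel=.08); r.sleep(.2); st("pre")
print(lower(t,.136,lim=10,step=.001,vel=.03)); st("down")
```

```text
[[0.1007, -0.0697], [0.1007, 0.0681], [-0.0959, -0.0707], [-0.0957, 0.0687]]
[ 0.00067975 -0.00082819] [ 0.00418799 -0.00101923]
[0.00243387 0.        ]
[0.49198686 0.02652395]
pre t 116.9 pos [0.4922 0.0265 0.1654] op 0.444 ff 45.4 F [-0.5 -0.4 -2.8]
(np.float64(0.13641376731059177), np.float64(16.13273456598515))
down t 124.2 pos [0.4922 0.0265 0.1374] op 0.447 ff 49.5 F [-6.1  0.9 13.4]
```

Run:
```python
from h import *
p=r.get_obs()["tool_pos"]
r.set_gripper(.95); st("rel"); r.move_linear([p[0],p[1],.26],vel=.12)
go((p[0]-.04,p[1],.30),BY+np.pi/2); r.sleep(.3); im,P=shot("wrist")
L=[(.1,.07),(-.1,.07),(-.1,-.07),(.1,-.07)]
h=cv2.cvtColor(im,cv2.COLOR_RGB2HSV).astype(int)
m=(h[...,1]<30)&(h[...,2]>140); m|=(h[...,0]<20)&(h[...,1]>150); m|=(h[...,0]>80)&(h[...,0]<110)&(h[...,1]>40)&(h[...,2]>140)
q,a=quad(m,proj(P,[*BASE,.133])[0]); x0=(*BASE,.133,BY); print(a,fit([rectfit(P,q,.1,.07,0,x0)],x0))
im=cv2.polylines(im.copy(),[np.int32(np.round([proj(P,[*slot(*l),.133])[0] for l in L]))],True,(255,0,0),1)
s,PS=shot("side"); u=proj(PS,[*BASE,.09])[0].astype(int); c=s[u[1]-85:u[1]+85,u[0]-85:u[0]+85]
w=proj(P,[*BASE,.1])[0].astype(int); c2=im[max(0,w[1]-110):w[1]+110,w[0]-110:w[0]+110]
cv2.imwrite("pics/l3.png",np.hstack([cv2.resize(c,(400,400)),cv2.resize(c2,(400,400))])[:,:,::-1])
```

```text
rel t 124.7 pos [0.492  0.0265 0.1364] op 0.946 ff 0.0 F [ 0.   0.1 -0.4]
20448.5 (array([ 0.48588494,  0.0377964 ,  0.19444347, -0.22390476]), np.float64(17.376141051096646))
```

View pics/l3.png

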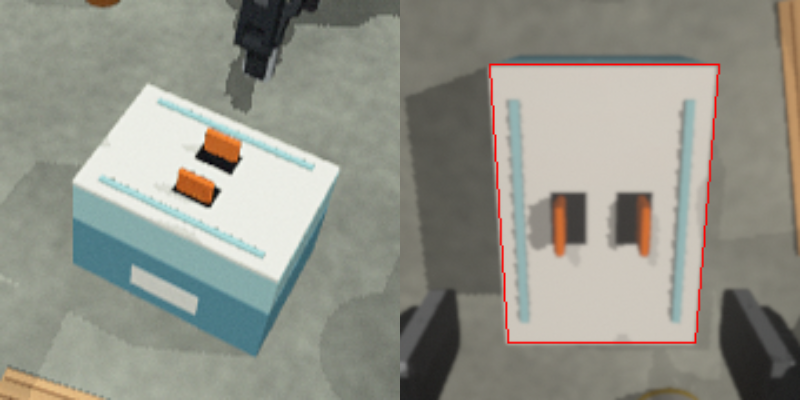

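The lid lies on the outline with both tabs out (560,225 and 645,225) and no visible gap in the side view. A light press with shut fingers will confirm its height and the catch.

Run:
```python
from h import *
r.set_gripper(0.); go((*BASE,.2),BY); r.move_linear([*BASE,.142],vel=.08); st("pre")
print(lower(BASE,.128,lim=18,step=.0005,vel=.02)); st("press")
r.move_linear([*BASE,.30],vel=.12); r.move_to([.40,-.25,.30],down(BY)); r.sleep(.5)
im,P=shot("side"); u=proj(P,[*BASE,.09])[0].astype(int)
s,PS=shot("scene"); w=proj(PS,[*BASE,.09])[0].astype(int)
cv2.imwrite("pics/end.png",np.hstack([cv2.resize(im,(400,300)),cv2.resize(s,(400,300))])[:,:,::-1]); st()
```

```text
pre t 129.6 pos [0.4899 0.027  0.1424] op 0.002 ff 0.0 F [ 0.3  0.9 -0.3]
(np.float64(0.13137617173869662), np.float64(24.597274368038114))
press t 135.1 pos [0.4898 0.027  0.1329] op 0.001 ff 12.2 F [-9.8 -0.8 24.3]
 t 138.4 pos [ 0.4  -0.25  0.3 ] op -0.0 ff 0.0 F [0.2 0.4 0.2]
```

View pics/end.png

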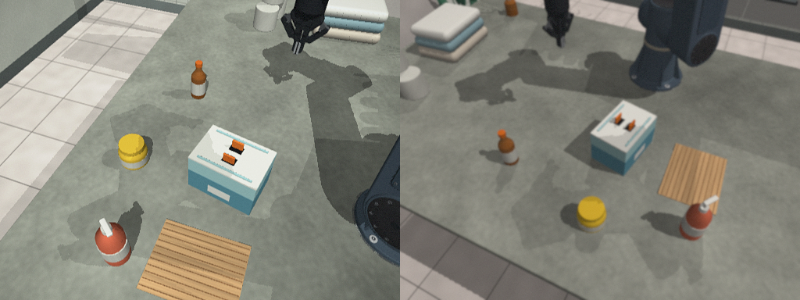

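Fingertip contact at z = 0.133 confirms the lid is fully down (0.078 + 0.050 + 0.005). The stack is closed, no tubs are left on the counter, and the bystanders stand untouched.

```bash
python3 -c "
from cell import r
print(r.hand_in())"
```

```text
the job is handed in; nothing more can be done
None
```

The job is handed in at about 138 s, though no verdict came back: all three tubs present (no gold one) are in the box, the tray and lid measured fully down with both tabs out, and the bottles and jar are untouched.

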